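# Set up a test-kiln stack: props, bridge shelf, egg cup

### The job

Set up the little kiln stack: stand the two short props of equal height on the two round marks of the kiln base slab, then lay the loose narrow kiln shelf flat across both props, centred over the base slab and running the same way, and last stand the egg cup upright in the middle of that shelf. Leave the odd, taller prop, the screw-cap pot and the red rubber scraper where they are.

Things in the scene. Friction and masses are not known exactly. Their poses are not given: they have to be found in the camera images.
- base_slab: Fixed kiln base slab of beige fireclay lying on the desk, 90 x 160 x 14 mm (x, y, z), the wider of the two slabs. Origin at the centre of its underside; z up, y along its length. Its flat top is 14 mm above the origin and bears two round greyish marks 40 mm across, centred at x = 0, y = +45 mm and y = -45 mm in its frame: the places for the two short props. It cannot be moved.
- prop_1: One of the two short kiln props: an upright round off-white tube, 34 mm outside and 18 mm inside diameter, 50 mm high, about 60 g, open at both ends. Origin at the centre of its lower end, z up along the tube. Goes on either mark of the base slab.
- prop_2: The other short kiln prop, the same in every way as prop_1 (34 mm across, 50 mm high). Origin at the centre of its lower end, z up. Goes on the mark that is left.
- tall_prop: The odd kiln prop, not wanted: the same off-white tube of 34 mm diameter but 75 mm high. Origin at the centre of its lower end, z up. To be left where it stands.
- bridge: Loose narrow kiln shelf of beige fireclay lying flat on the desk, 56 x 140 x 14 mm (x, y, z), about 200 g; the narrower of the two slabs and without marks. Origin at the centre of its underside, z up, y along its length. Either end may go either way. It can be taken across its 56 mm width at mid-length.
- egg_cup: White porcelain egg cup standing upright, 64 mm high, about 60 g: round foot 42 mm across, stem 16 mm across at 18 mm height, and an open round bowl that is 46 mm across outside at 44 mm height and 48 mm at the rim. Origin at the centre of its foot's underside, z up; it has no handle.
- pot_flux: Bystander: small white screw-cap pot with blue cap, 42 mm diameter, 52 mm high. Origin at the centre of its underside, z up. To be left where it stands.
- rubber_kidney: Bystander: red kidney-shaped rubber scraper lying flat on the desk to the right of the work, 52 x 90 x 9 mm. Origin at the centre of its underside. To be left where it lies.
- lance_tip (a point): Obstacle, a fixed point of the room: near the white banded cup on the lower end of a lance that hangs on a boom over the far middle of the desk, beside a curved wooden arm rest. Lance and arm rest fill the space from x = 0.58 m outward between y = -0.15 and +0.02 m. When swinging from one side of the desk to the other, pass nearer than 0.5 m to the robot's base axis.
Things that resemble listed ones, but are neither listed nor needed, are in the scene too. Leave any yellow look-alike of the prop_2 alone.

How it is judged:
By the outcome, as a careful person would: the job done as asked, in the order asked, and still so for the second after the job is handed in, with the robot touching nothing.
It also fails if it takes over 106 s, if anything falls off the work surface, if the arm or the gripper's body presses on something with over 40 N, if the wrist force passes 120 N, or if a joint passes its speed limit or range.

### The arm

A 6-joint arm with a two-finger parallel gripper is mounted at the origin on a cart in front of the work surface, level with it; the furniture and walls round the work are solid. World frame = base frame: x ahead of the robot, y to its left, z up, the work surface at z = 0. Lengths are in m, angles in rad, forces in N, time in s.
With the tool pointing down it reaches from about 0.3 to 0.95 m from the base axis. Payload 3.1 kg.
Tool frame: the origin (TCP) lies midway between the tips of the shut fingers; the grasp point (between the pads) lies 19 mm behind it; z points along the fingers, y is the line along which they close (so a half turn about z gives the same grasp; the last joint's range is limited). The gripper opens to 85 mm and grips with 20 to 120 N. Pads are 22 mm wide; open, the fingers measure 114 mm over their backs; the gripper's body (76 mm by 85 mm) begins 54 mm behind the grasp point. The pads swing forward as they close: fully open they stand 13 mm farther back than shut.
Start: joints at [-1.229, 0.308, 1.634, -0, 1.2, -0.07], TCP at [0.25, -0.573, 0.231] pointing down, gripper open.
Joint ranges: [-3.06, 3.06], [-0.79, 1.96], [0.05, 2.63], [-1.19, 4.34], [0.05, 2.64], [-2.94, 2.94]. Speed limits (rad/s): [2.79, 2.79, 3.14, 3.14, 3.14, 3.14].

### API

Orientations are given as a unit quaternion [w, x, y, z].
In Python, from cell import env, optics, ticket, nets gives the robot as it stands.
- The arm moves only by the shell command python3 -m creep 'ROWS' [OPENING] [FORCE]. ROWS is JSON, a list that holds one entry, the list of rows, each a list of 4 numbers: the shift along the tool's x, y, z in mm, then the turn about the tool's z in rad. A call has 1 to 12 rows; each row is the pose to reach, as a shift and turn from the pose commanded when the call began, along the tool's axes at that moment; what a row does not reach only later rows make up. A row lasts 1/12 s, in which the tool goes at most 41.7 mm and 7.16 degrees, less where a joint would pass 70% of its speed; a pose out of reach is approached as far as the arm can. A call with a gripper value outside its range is refused whole. OPENING is the opening, from -1 (shut) to 1 (fully open), so that 0 is half open, set as the call begins (- or left out, the last holds). The fingers move at their own pace and stop on an object; FORCE is the grip in N (left out, the last holds). Time passes only in rows, so rows that repeat a pose let the fingers close. It gives the time, the measured TCP pose, the force, the opening and the grip force at its end, in the units of the state.
- env.state(): the state, without advancing time (a new reading comes with each control period).
- optics.capture(name): name is "side" or "top"; returns the picture (480x640x3 uint8, red, green, blue); there is no depth.
- optics.camera_info(name): a dict with "vfov" (degrees; the focal length in pixels is half the picture's height over the tangent of half this angle, whatever the lens; pixels are square), "cx", "cy" (the principal point, pixels), "R" (3x3) and "t" (3): a world point X has camera coordinates R X + t. Camera axes: x right, y down, z forward; pixel columns grow to the right and rows downward; lengths in m; the calibration is good to about 2 mm. A picture is of the moment at which its call begins. camera_info takes no time and is no camera call.
- ticket.job_done(): hands the job in; it is judged then, once.
Trained networks look in the newest picture that a camera, given by its name, has taken for a name from the list of things; names that differ only in an ending like _2 or _b are one class to them, and where a whole thing is asked for, a point or a joint stands for the part that bears it (a point fixed in the world has none). Each returns a list of dicts, best first, with "p" (0 to 1); they miss things now and then, are a little off and sometimes report something else, mostly with a low value. They report only what shows in the picture. A call takes as long as a camera call. They do not tell look-alikes from the thing itself.
- nets.search_frame(camera, thing): "xyz" ([x, y, z] in m, in the coordinates of the camera as it stood for that picture, good to about 4 mm: the middle of the surface that is visible of it).
- nets.mark_of(camera, thing): "xyz" ([x, y, z] in m, in the coordinates of the camera as it stood for that picture, good to about 4 mm: a listed point, or the origin of a listed thing).
The state is a dict: "time_s": time; "q": joint angles; "joint_velocities": joint speeds; "tau": joint torques, N m; "ee_pos": TCP position; "tool_rot": TCP orientation; "contact_force": force on the tool from outside, world axes, zero at the start; "wrist_torque": the same for the moment, N m; "finger_gap": finger opening in m; "finger_force": force on a finger pad.
Only numpy, scipy, OpenCV 4.12 (cv2) and the standard library are available. Lean on these libraries where they do the work, as an engineer would, in place of code of your own. Each camera call takes 0.05 s, during which the arm holds its last target. There are 200 camera calls.

## Working session

There is one attempt and no reset: what is moved stays moved. The work goes in short steps, Python scripts to look and compute and a shell command to move; the robot and the scene stay as the last step left them, time stands still between calls to the robot, and variables do not carry over. Pictures are saved under pics/ and viewed, at most 14 in all, crops included, and the job is handed in when it is done.

```bash
mkdir -p pics
cat > h.py <<'E'
import numpy as np, cv2
from cell import env, optics, ticket, nets
def snap(n,f):
    im=optics.capture(n); cv2.imwrite('pics/'+f,im[:,:,::-1]); return im
def w(cam,p):
    c=optics.camera_info(cam); return np.array(c['R']).T@(np.array(p)-np.array(c['t']))
def px(cam,X):
    c=optics.camera_info(cam); p=np.array(c['R'])@np.array(X)+np.array(c['t']); f=240/np.tan(np.radians(c['vfov'])/2)
    return np.array([c['cx']+f*p[0]/p[2],c['cy']+f*p[1]/p[2]])
def ray(cam,u,v,z):
    c=optics.camera_info(cam); f=240/np.tan(np.radians(c['vfov'])/2); R=np.array(c['R']);t=np.array(c['t'])
    d=R.T@np.array([(u-c['cx'])/f,(v-c['cy'])/f,1]); o=-R.T@t
    return o+d*(z-o[2])/d[2]
E
python3 - <<'E'
from h import *
np.set_printoptions(precision=3,suppress=True)
for c in ['top','side']:
    snap(c,c+'0.png'); i=optics.camera_info(c); print(c,i['vfov'],-np.array(i['R']).T@np.array(i['t']))
    for t in ['base_slab','prop_1','tall_prop','bridge','egg_cup','pot_flux','rubber_kidney','lance_tip']:
        print(t,[(round(d['p'],2),w(c,d['xyz']),px(c,w(c,d['xyz'])).round()) for d in nets.mark_of(c,t)[:5]])
s=env.state();print(s['time_s'],s['ee_pos'],s['tool_rot'],s['finger_gap'])
E
```

```text
top 53.57693236548717 [ 0.373 -0.218  1.147]
base_slab [(0.58, array([ 0.453, -0.2  , -0.001]), array([323., 253.]))]
prop_1 [(0.81, array([0.354, 0.12 , 0.003]), array([189., 291.])), (0.75, array([ 0.445,  0.089, -0.003]), array([204., 254.])), (0.72, array([ 0.509, -0.42 ,  0.003]), array([414., 230.]))]
tall_prop [(0.48, array([ 0.447,  0.004, -0.001]), array([239., 254.]))]
bridge [(0.67, array([0.578, 0.134, 0.001]), array([187., 200.]))]
egg_cup [(0.77, array([ 0.422, -0.355, -0.001]), array([387., 266.]))]
pot_flux [(0.69, array([ 0.418, -0.466,  0.003]), array([434., 268.])), (0.4, array([ 0.506, -0.419,  0.001]), array([414., 231.]))]
rubber_kidney [(0.75, array([ 0.518, -0.52 , -0.001]), array([455., 227.]))]
lance_tip []
side 42.75727480656434 [1.38  0.074 0.837]
base_slab [(0.93, array([ 0.451, -0.196,  0.005]), array([321., 249.]))]
prop_1 [(0.86, array([ 0.507, -0.415,  0.002]), array([213., 248.])), (0.66, array([0.443, 0.1  , 0.001]), array([465., 274.])), (0.56, array([ 0.359,  0.119, -0.003]), array([478., 251.]))]
tall_prop [(0.68, array([ 0.444,  0.002, -0.001]), array([416., 266.]))]
bridge [(0.64, array([0.578, 0.133, 0.001]), array([476., 327.]))]
egg_cup [(0.81, array([ 0.419, -0.357,  0.   ]), array([254., 228.]))]
pot_flux [(0.71, array([ 0.418, -0.463,  0.002]), array([209., 219.])), (0.3, array([ 0.505, -0.414,  0.001]), array([213., 248.]))]
rubber_kidney [(0.67, array([ 0.509, -0.524, -0.   ]), array([165., 241.]))]
lance_tip [(0.67, array([0.445, 0.002, 0.001]), array([416., 266.]))]
0.9 [ 0.25  -0.573  0.231] [ 0.     0.979  0.204 -0.   ] 0.08541439435619405
```

Run:
```python
import cv2
a=cv2.imread('pics/top0.png')[170:320,150:490]; cv2.imwrite('pics/topc.png',cv2.resize(a,(800,353),interpolation=2))
```

```text
(no output)
```

View pics/topc.png

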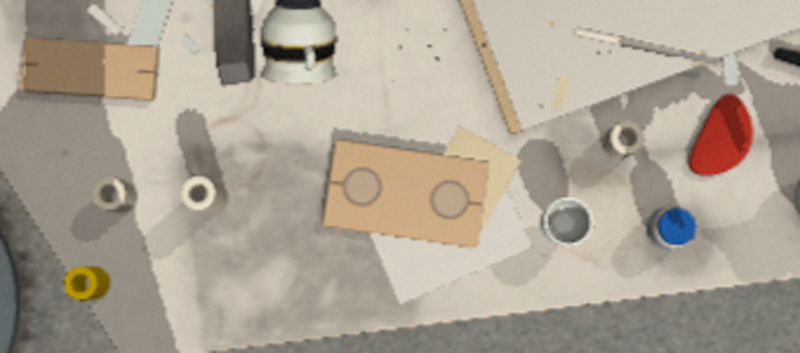

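View pics/side0.png

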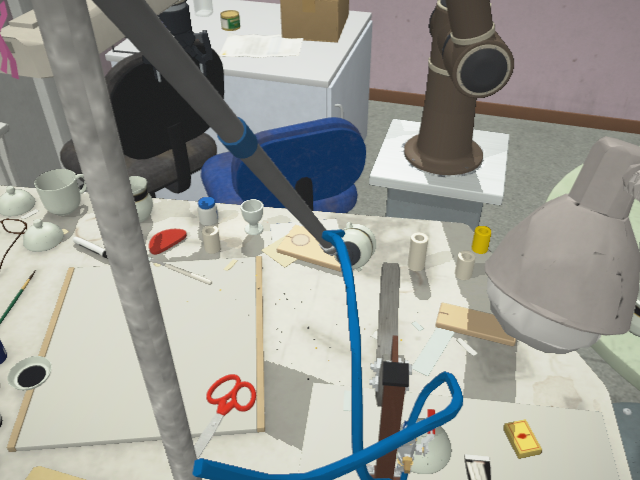

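The right-hand off-white prop is at top px (414,230) and the left one at (199,252); side view shows them equal and short at (213,240) and (465,265). The tall prop is at top (234,252) / side (418,252), and the yellow look-alike, to be left alone, is at top (187,290). The bridge is the unmarked slab at top (188,199), the base the one with marks at (323,253), and the egg cup is at (391,264). I'll confirm the props in one crop and refine poses.

Run:
```python
from h import *
np.set_printoptions(precision=4,suppress=True)
s=cv2.imread('pics/side0.png'); a=s[190:350,190:530]; cv2.imwrite('pics/sidec.png',cv2.resize(a,(800,376),interpolation=2))
im=cv2.imread('pics/top0.png'); hsv=cv2.cvtColor(im,cv2.COLOR_BGR2HSV)
for n,(x0,x1,y0,y1) in dict(base=(285,365,222,280),bridge=(155,222,180,218)).items():
    m=np.zeros(im.shape[:2],np.uint8); m[y0:y1,x0:x1]=cv2.inRange(hsv,(5,75,40),(18,255,255))[y0:y1,x0:x1]
    m=cv2.morphologyEx(m,cv2.MORPH_CLOSE,np.ones((3,3)))
    c=max(cv2.findContours(m,0,1)[0],key=cv2.contourArea).reshape(-1,2)
    W=np.array([ray('top',u,v,.014)[:2] for u,v in c],np.float32)
    print(n,c.min(0),c.max(0),cv2.minAreaRect(W))
    b=cv2.boxPoints(cv2.minAreaRect(W));print(b)
for u,v in [(304,249),(341,254.5)]: print('mark',ray('top',u,v,.014))
for n,u,v,z in [('L',199,252,.05),('R',415.5,228.5,.05),('egg',391,264,.064)]:print(n,ray('top',u,v,z))
```

```text
base [287 229] [357 274] ((0.4534289538860321, -0.1988556981086731), (0.15971800684928894, 0.08902938663959503), 82.35530853271484)
[[ 0.3987 -0.2721]
 [ 0.4869 -0.2839]
 [ 0.5082 -0.1256]
 [ 0.4199 -0.1138]]
bridge [159 186] [216 212] ((0.5781054496765137, 0.1302574723958969), (0.13923637568950653, 0.055864039808511734), 86.78508758544922)
[[0.5463 0.0623]
 [0.6021 0.0592]
 [0.6099 0.1982]
 [0.5541 0.2013]]
mark [ 0.4595 -0.1556  0.014 ]
mark [ 0.4474 -0.2442  0.014 ]
L [0.4467 0.0869 0.05  ]
R [ 0.5075 -0.415   0.05  ]
egg [ 0.424  -0.3567  0.064 ]
```

View pics/sidec.png

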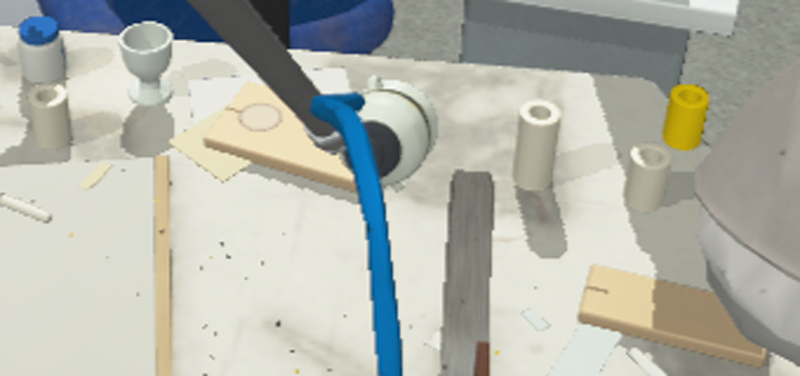

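View pics/top0.png

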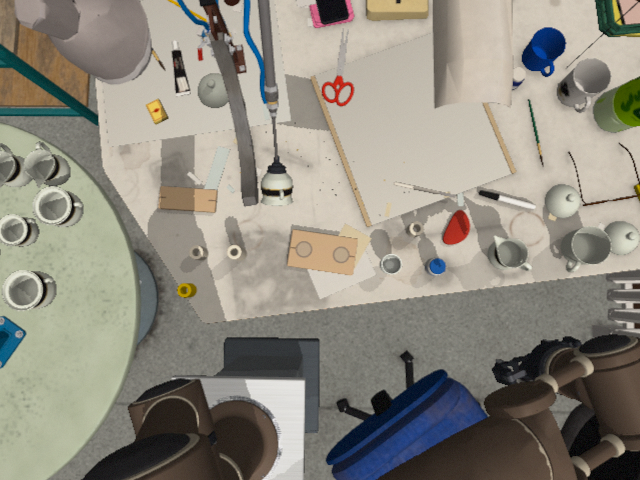

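The scene matches: the lamp sits top-left at (100,40), well clear of the bridge, and the lance cup is at (277,185). I set out for the right-hand prop.

```bash
cat >> h.py <<'E'
from scipy.spatial.transform import Rotation as Ro
def rel(*tg,s=None):
    s=s or env.state(); q=s['tool_rot']; R=Ro.from_quat([q[1],q[2],q[3],q[0]]).as_matrix()
    ya=np.degrees(np.arctan2(R[1,1],R[0,1])); print('t',round(s['time_s'],2),'pos',np.round(s['ee_pos'],4),'yang',round(ya,2),'gap',round(s['finger_gap'],4),'q6',round(s['q'][5],2),'zax',np.round(R[:,2],3))
    for x,y,z,*a in tg:
        d=1e3*R.T@(np.array([x,y,z])-np.array(s['ee_pos']))
        print(np.round(d,1), [round(-np.radians((k-ya+90)%180-90),3) for k in a])
E
python3 -c "
from h import *
rel((.5075,-.415,.15),(.5075,-.415,.02))"
```

```text
t 0.9 pos [ 0.2502 -0.5727  0.2313] yang -66.4 gap 0.0854 q6 -0.07 zax [-0. -0. -1.]
[299.  -41.5  81.3] []
[299.  -41.5 211.3] []
```

```bash
python3 -m creep '[[[40,-5,10,0],[80,-11,20,0],[120,-16,30,0],[160,-22,40,0],[200,-28,50,0],[240,-34,60,0],[275,-39,70,0],[299,-41,85,0],[299,-41,115,0],[299,-41,135,0],[299,-41,135,0],[299,-41,135,0]]]' 1 40
python3 -c "
from h import *
snap('side','s1.png'); im=snap('top','t1.png')
for u in ['side','top']: print([(round(d['p'],2),w(u,d['xyz'])) for d in nets.mark_of(u,'prop_1')])
rel((.5075,-.415,.02))
a=cv2.imread('pics/s1.png')[130:310,130:350]; cv2.imwrite('pics/s1c.png',cv2.resize(a,(660,540),interpolation=2))"
```

```text
time_s: 1.9
ee_pos: [0.5068, -0.4144, 0.0947]
tool_rot: [-0.002, 0.979, 0.205, -0.001]
contact_force: [0.4, 0.3, -0.3]
finger_gap: 0.0856
finger_force: 0.0
[(0.69, array([0.44532411, 0.09825543, 0.0027484 ])), (0.68, array([ 0.50672544, -0.41200155,  0.00147057])), (0.56, array([ 0.36153333,  0.11903083, -0.00523457]))]
[(0.7, array([ 0.44469049,  0.08968604, -0.00423876])), (0.51, array([0.35414587, 0.12026069, 0.00295032]))]
t 2.1 pos [ 0.5087 -0.4171  0.0986] yang -66.45 gap 0.0854 q6 0.41 zax [ 0.003 -0.003 -1.   ]
[-0.3 -2.7 78.6] []
```

View pics/s1c.png

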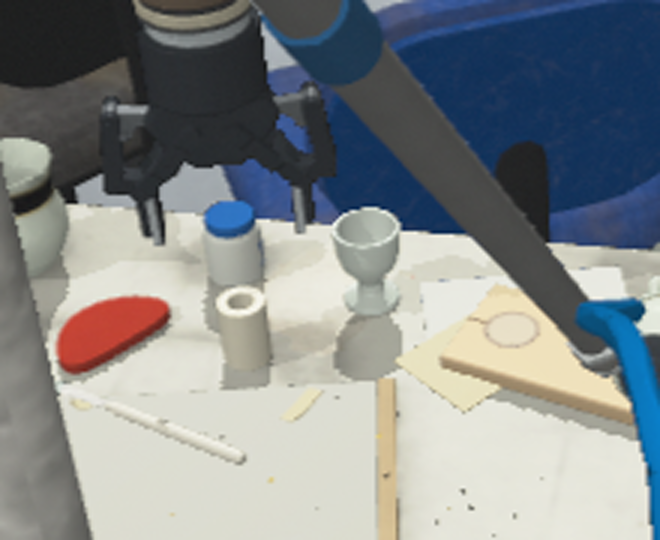

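The gripper (fingertips at crop (152,240) and (303,228)) straddles the prop at (243,300) with clear space around; go down and close.

```bash
python3 -m creep '[[[0,-2,35,0],[0,-2,65,0],[0,-2,77,0],[0,-2,77,0],[0,-2,77,0]]]'
python3 -m creep '[[[0,0,0,0],[0,0,0,0],[0,0,0,0],[0,0,0,0],[0,0,0,0],[0,0,0,0],[0,0,0,0],[0,0,0,0]]]' -1 30
python3 -c "
from h import *
rel((.4474,-.2435,.12),(.4474,-.2435,.035))"
```

```text
time_s: 2.52
ee_pos: [0.5069, -0.414, 0.0197]
tool_rot: [-0.0, 0.979, 0.204, 0.0]
contact_force: [1.5, -0.0, 0.7]
finger_gap: 0.0853
finger_force: 0.0
time_s: 3.18
ee_pos: [0.5077, -0.4144, 0.0208]
tool_rot: [0.001, 0.979, 0.204, 0.001]
contact_force: [-0.1, 1.6, 5.9]
finger_gap: 0.0329
finger_force: 29.8
t 3.18 pos [ 0.5077 -0.4144  0.0208] yang -66.4 gap 0.0329 q6 0.41 zax [ 0.001 -0.001 -1.   ]
[  13.2 -180.6  -99.6] []
[  13.1 -180.7  -14.6] []
```

```bash
python3 -m creep '[[[0,0,-40,0],[0,0,-80,0],[0,-25,-100,0],[3,-60,-100,0],[6,-100,-100,0],[10,-138,-100,0],[14,-168,-100,0],[14,-180,-85,0],[14,-180,-55,0],[14,-180,-30,0],[14,-180,-18,0],[14,-180,-18,0]]]'
python3 -m creep '[[[0,0,1.5,0],[0,0,3,0],[0,0,3,0],[0,0,3,0]]]'
```

```text
time_s: 4.18
ee_pos: [0.4462, -0.2419, 0.0352]
tool_rot: [-0.002, 0.979, 0.204, -0.002]
contact_force: [-0.3, -0.6, -0.9]
finger_gap: 0.033
finger_force: 30.1
time_s: 4.52
ee_pos: [0.4481, -0.2436, 0.0348]
tool_rot: [0.0, 0.979, 0.204, 0.0]
contact_force: [-0.5, -0.2, -0.1]
finger_gap: 0.0329
finger_force: 30.1
```

```bash
python3 -m creep '[[[0,0,1,0],[0,0,1,0],[0,0,1,0]]]'
python3 -m creep '[[[0,0,0,0],[0,0,0,0],[0,0,0,0],[0,0,0,0]]]' 0.3
python3 -m creep '[[[0,0,-20,0],[0,0,-60,0],[0,0,-100,0],[0,0,-130,0]]]' 1
python3 -c "
from h import *
rel((.4467,.0869,.16,-60),(.4467,.0869,.12,-7.6),(.4467,.0869,.02,-7.6))"
```

```text
time_s: 4.77
ee_pos: [0.4483, -0.2436, 0.0339]
tool_rot: [0.001, 0.979, 0.204, 0.0]
contact_force: [0.5, -0.5, 1.4]
finger_gap: 0.033
finger_force: 30.2
time_s: 5.1
ee_pos: [0.4476, -0.243, 0.0332]
tool_rot: [-0.0, 0.979, 0.204, -0.0]
contact_force: [-0.8, -0.1, 0.1]
finger_gap: 0.0554
finger_force: 0.0
time_s: 5.43
ee_pos: [0.4483, -0.2435, 0.1658]
tool_rot: [0.001, 0.979, 0.204, 0.001]
contact_force: [1.0, -0.2, -0.2]
finger_gap: 0.0851
finger_force: 0.0
t 5.43 pos [ 0.4483 -0.2435  0.1658] yang -66.4 gap 0.0851 q6 0.58 zax [ 0.002 -0.001 -1.   ]
[ 130.8 -303.4    5.5] [np.float64(-0.112)]
[ 130.7 -303.5   45.5] [np.float64(-1.026)]
[ 130.6 -303.6  145.5] [np.float64(-1.026)]
```

```bash
python3 -m creep '[[[15,-35,0,-0.11],[30,-70,0,-0.22],[45,-104,0,-0.33],[60,-139,0,-0.44],[75,-174,0,-0.55],[90,-209,0,-0.66],[104,-240,0,-0.77],[117,-272,0,-0.88],[131,-303,10,-0.99],[131,-303,35,-1.026],[131,-303,45,-1.026],[131,-303,45,-1.026]]]'
python3 -c "
from h import *
snap('side','s2.png'); im=snap('top','t2.png')
for u in ['side','top']: print([(round(d['p'],2),w(u,d['xyz'])) for d in nets.mark_of(u,'prop_1')])
rel((.4467,.0869,.02,-7.6))
a=cv2.imread('pics/s2.png')[170:320,250:520]; b=im[160:310,150:420,::-1]; cv2.imwrite('pics/c2.png',cv2.resize(cv2.vconcat([a,b]),(540,600),interpolation=2))"
```

```text
time_s: 6.43
ee_pos: [0.4433, 0.0869, 0.1156]
tool_rot: [-0.002, 0.752, 0.659, -0.003]
contact_force: [0.1, -0.4, -0.6]
finger_gap: 0.0857
finger_force: 0.0
[(0.88, array([ 0.36145539,  0.12038757, -0.00036701])), (0.64, array([ 0.44789693, -0.24217486,  0.01547853])), (0.6, array([0.44551482, 0.09633716, 0.00350595]))]
[(0.79, array([0.35755587, 0.12050833, 0.00297473])), (0.7, array([ 0.44447723,  0.08860595, -0.00076774])), (0.55, array([ 0.44486471, -0.24478196,  0.01637277]))]
t 6.63 pos [0.4473 0.0861 0.1191] yang -7.76 gap 0.0855 q6 0.23 zax [ 0.001 -0.    -1.   ]
[ 0.7 -0.9 99.1] [np.float64(-0.003)]
```

View pics/c2.png

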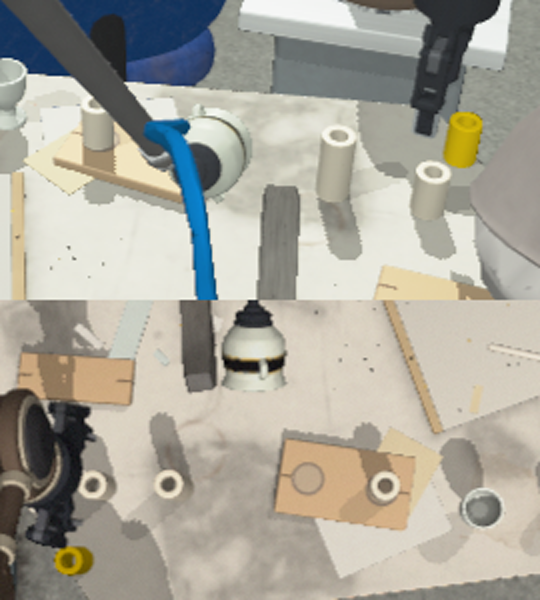

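Prop 1 stands upright on the right mark (crop top (385,487)); the gripper is near the left prop (92,485), whose y needs a tighter reading.

Run:
```python
from h import *
np.set_printoptions(precision=4,suppress=True)
im=cv2.imread('pics/t2.png'); g=cv2.cvtColor(im,6)
for n,(u,v),z in [('L',(197,252),.05),('placed',(342,253),.064),('tall',(234,252),.075)]:
    p=g[v-14:v+15,u-14:u+15]; b=cv2.GaussianBlur(cv2.resize(p,None,fx=8,fy=8,interpolation=2),(0,0),3)
    c=cv2.HoughCircles(b,cv2.HOUGH_GRADIENT,1,40,param1=60,param2=12,minRadius=28,maxRadius=85)
    for x,y,r in c[0][:3]: uu,vv=u-14+(x+.5)/8-.5,v-14+(y+.5)/8-.5; print(n,uu,vv,r/8,ray('top',uu,vv,z))
a=cv2.resize(im[230:275,175:250],None,fx=8,fy=8,interpolation=0); cv2.imwrite('pics/c3.png',a)
X=.4467
for y in (.087,.094): print(y,px('side',[X,y,.05]),px('top',[X,y,.05]))
```

```text
L 195.5 251.875 3.7375 [0.4469 0.0951 0.05  ]
L 200.75 252.75 6.9375 [0.445  0.0827 0.05  ]
placed 342.25 252.5 3.925 [ 0.4487 -0.2458  0.064 ]
tall 233.875 251.375 7.0375 [0.4475 0.0004 0.075 ]
0.087 [461.4864 255.7813] [198.9613 251.9985]
0.094 [465.1437 256.4294] [195.9725 251.9608]
```

View pics/c3.png

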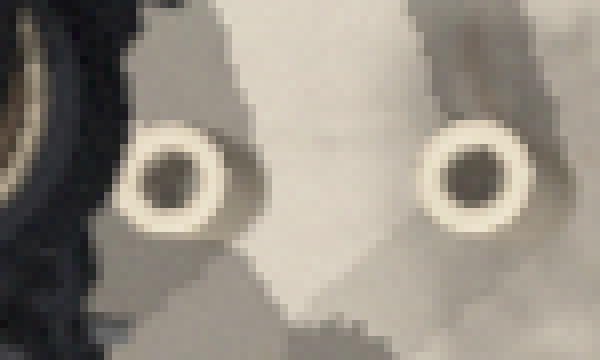

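Ring centre is at crop (172,180), i.e. full (196,252): prop at (0.447, 0.094). Shift 8 mm and grasp.

```bash
python3 -m creep '[[[8,-2,20,0],[8,-2,60,0],[8,-2,88,0],[8,-2,99,0],[8,-2,99,0],[8,-2,99,0]]]'
python3 -m creep '[[[0,0,0,0],[0,0,0,0],[0,0,0,0],[0,0,0,0],[0,0,0,0],[0,0,0,0],[0,0,0,0],[0,0,0,0]]]' -1 30
python3 -c "
from h import *
rel((.4594,-.1543,.16),(.4594,-.1543,.034))"
```

```text
time_s: 7.13
ee_pos: [0.4463, 0.0947, 0.0199]
tool_rot: [0.0, 0.753, 0.658, 0.0]
contact_force: [-0.5, 0.2, 0.5]
finger_gap: 0.0858
finger_force: 0.0
time_s: 7.8
ee_pos: [0.4465, 0.0953, 0.0205]
tool_rot: [0.001, 0.752, 0.659, 0.001]
contact_force: [-1.9, -0.2, 6.2]
finger_gap: 0.0335
finger_force: 29.4
t 7.8 pos [0.4465 0.0953 0.0205] yang -7.6 gap 0.0335 q6 0.25 zax [ 0.002  0.    -1.   ]
[-245.7   46.  -139.5] []
[-245.7   45.8  -13.5] []
```

```bash
python3 -m creep '[[[0,0,-40,0],[0,0,-80,0],[0,0,-118,0],[-30,6,-138,0],[-68,13,-138,0],[-107,20,-138,0],[-146,28,-138,0],[-185,35,-138,0],[-220,42,-138,0],[-240,46,-125,0],[-245,46,-95,0],[-245,46,-60,0]]]'
python3 -m creep '[[[0,0,25,0],[0,0,41,0],[0,0,45,0],[0,0,46,0],[0,0,46,0],[0,0,46,0]]]'
```

```text
time_s: 8.8
ee_pos: [0.4617, -0.1572, 0.0812]
tool_rot: [0.004, 0.754, 0.657, 0.002]
contact_force: [0.5, -0.5, -1.4]
finger_gap: 0.0339
finger_force: 30.3
time_s: 9.3
ee_pos: [0.4586, -0.1537, 0.0336]
tool_rot: [0.0, 0.752, 0.659, 0.0]
contact_force: [-0.1, -0.1, -0.6]
finger_gap: 0.0335
finger_force: 30.1
```

```bash
python3 -m creep '[[[0,0,0.7,0],[0,0,0.7,0],[0,0,0.7,0]]]'
python3 -m creep '[[[0,0,0,0],[0,0,0,0],[0,0,0,0],[0,0,0,0]]]' 0.3
python3 -m creep '[[[0,0,-20,0],[0,0,-60,0],[0,0,-100,0],[0,0,-130,0]]]' 1
python3 -c "
from h import *
rel((.47,.10,.16,-3.2),(.578,.130,.12,-3.2),(.578,.130,0,-3.2))"
```

```text
time_s: 9.55
ee_pos: [0.4588, -0.1538, 0.0335]
tool_rot: [-0.0, 0.752, 0.659, -0.0]
contact_force: [-2.4, 0.6, 6.4]
finger_gap: 0.0335
finger_force: 30.6
time_s: 9.88
ee_pos: [0.4588, -0.1538, 0.0326]
tool_rot: [0.0, 0.753, 0.659, 0.0]
contact_force: [-0.7, -0.8, 0.4]
finger_gap: 0.0556
finger_force: 0.0
time_s: 10.22
ee_pos: [0.4594, -0.154, 0.1651]
tool_rot: [0.001, 0.753, 0.659, 0.0]
contact_force: [1.5, -0.2, -0.6]
finger_gap: 0.0854
finger_force: 0.0
t 10.22 pos [ 0.4594 -0.154   0.1651] yang -7.62 gap 0.0854 q6 -0.28 zax [ 0.002 -0.001 -1.   ]
[253.2 -23.2   4.9] [np.float64(-0.077)]
[297.3  79.8  45.1] [np.float64(-0.077)]
[297.4  79.6 165.1] [np.float64(-0.077)]
```

```bash
python3 -m creep '[[[38,-6,0,-0.02],[77,-13,0,-0.04],[116,-19,0,-0.06],[155,-26,0,-0.077],[194,-32,0,-0.077],[232,-38,0,-0.077],[268,-30,0,-0.077],[288,3,10,-0.077],[295,40,20,-0.077],[297,70,35,-0.077],[297,80,45,-0.077],[297,80,45,-0.077]]]'
python3 -c "
from h import *
im=snap('top','t4.png');snap('side','s4.png')
for u in ['side','top']: print([(round(d['p'],2),w(u,d['xyz'])) for d in nets.mark_of(u,'bridge')])
rel((.5781,.1303,0,-3.2))
a=cv2.imread('pics/s4.png')[190:390,250:550]; b=im[140:290,150:450,::-1]; cv2.imwrite('pics/c4.png',cv2.resize(cv2.vconcat([a,b]),(514,600),interpolation=2))"
```

```text
time_s: 11.22
ee_pos: [0.5783, 0.1298, 0.115]
tool_rot: [-0.001, 0.727, 0.687, -0.001]
contact_force: [-0.9, -1.3, -0.0]
finger_gap: 0.0859
finger_force: 0.0
[(0.63, array([0.5785928 , 0.13237402, 0.00135292]))]
[(0.66, array([0.57514945, 0.13259668, 0.00227788])), (0.29, array([ 0.4191894 , -0.46701892,  0.00272815]))]
t 11.42 pos [0.5764 0.13   0.1177] yang -3.21 gap 0.0854 q6 0.2 zax [-0.001  0.    -1.   ]
[  0.4   1.8 117.7] [np.float64(-0.0)]
```

View pics/c4.png

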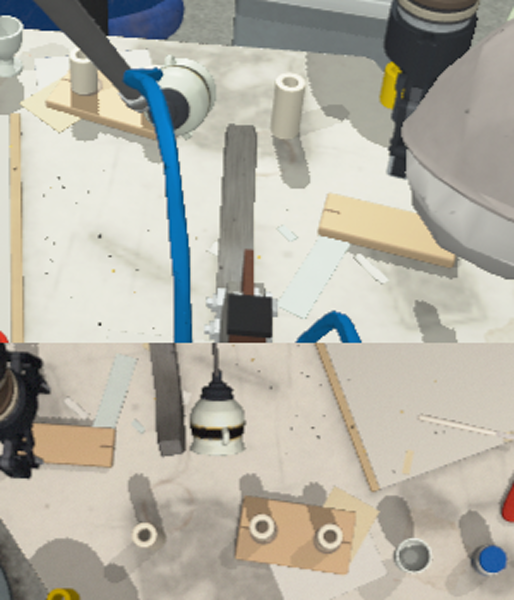

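Both props stand on their marks (lower half (262,527) and (330,538)), and the gripper is over the bridge. Descend and grip across its width.

```bash
python3 -m creep '[[[2,1,35,0],[2,1,75,0],[2,1,105,0],[2,1,117,0],[2,1,117,0],[2,1,117,0]]]'
python3 -m creep '[[[0,0,0,0],[0,0,0,0],[0,0,0,0],[0,0,0,0],[0,0,0,0],[0,0,0,0],[0,0,0,0]]]' -1 60
python3 -m creep '[[[0,0,-3,0],[0,0,-15,0],[0,0,-30,0],[0,0,-30,0],[0,0,-30,0]]]'
python3 -c "
from h import *
rel((.5781,.1315,0,-3.2))"
```

```text
time_s: 11.92
ee_pos: [0.5785, 0.132, 0.0014]
tool_rot: [0.0, 0.727, 0.687, 0.0]
contact_force: [0.1, 0.2, 1.2]
finger_gap: 0.0856
finger_force: 0.0
time_s: 12.5
ee_pos: [0.5804, 0.1323, 0.0035]
tool_rot: [0.001, 0.727, 0.687, 0.002]
contact_force: [-2.3, 0.1, 6.3]
finger_gap: 0.0538
finger_force: 63.8
time_s: 12.92
ee_pos: [0.5799, 0.1321, 0.0323]
tool_rot: [0.001, 0.727, 0.687, 0.002]
contact_force: [0.6, -0.3, -1.6]
finger_gap: 0.0542
finger_force: 63.8
t 12.92 pos [0.5799 0.1321 0.0323] yang -3.21 gap 0.0542 q6 0.21 zax [ 0.004  0.001 -1.   ]
[-0.8 -1.9 32.3] [np.float64(-0.0)]
```

```bash
python3 -m creep '[[[0,0,-35,0],[0,-15,-70,0],[0,-50,-90,0],[0,-85,-105,0],[-10,-115,-120,0],[-35,-140,-130,0],[-73,-140,-130,0.02],[-112,-136,-130,0.04],[-150,-132,-130,0.06],[-189,-128,-130,0.077],[-228,-123,-130,0.077],[-266,-118,-130,0.077]]]'
python3 -m creep '[[[-35,5,0,0],[-62,10,0,0],[-69,12,0,0],[-69,12,20,0],[-69,12,45,0],[-69,12,65,0],[-69,12,72,0],[-69,12,72,0]]]'
python3 -c "
from h import *
im=snap('top','t5.png');snap('side','s5.png')
for u in ['side','top']:
  for n in ['bridge','base_slab']: print(n,[(round(d['p'],2),w(u,d['xyz'])) for d in nets.mark_of(u,n)])
rel((.4534,-.1989,.065,-7.64))
a=cv2.imread('pics/s5.png')[170:310,230:430]; b=im[190:330,250:450,::-1]; cv2.imwrite('pics/c5.png',cv2.resize(cv2.vconcat([a,b]),(428,600),interpolation=2))"
```

```text
time_s: 13.92
ee_pos: [0.4448, -0.1287, 0.1601]
tool_rot: [-0.0, 0.753, 0.658, -0.0]
contact_force: [0.5, 0.2, -2.7]
finger_gap: 0.054
finger_force: 65.0
time_s: 14.58
ee_pos: [0.446, -0.1953, 0.086]
tool_rot: [-0.003, 0.752, 0.659, -0.001]
contact_force: [-0.2, 0.5, -2.3]
finger_gap: 0.0542
finger_force: 64.9
bridge [(0.83, array([ 0.44706301, -0.19416363,  0.08580659]))]
base_slab [(0.77, array([ 0.44813214, -0.20002879,  0.00263786]))]
bridge []
base_slab []
t 14.88 pos [ 0.4498 -0.1975  0.09  ] yang -7.6 gap 0.0539 q6 -0.37 zax [ 0.003 -0.001 -1.   ]
[-0.9  3.7 25. ] [np.float64(0.001)]
```

View pics/c5.png

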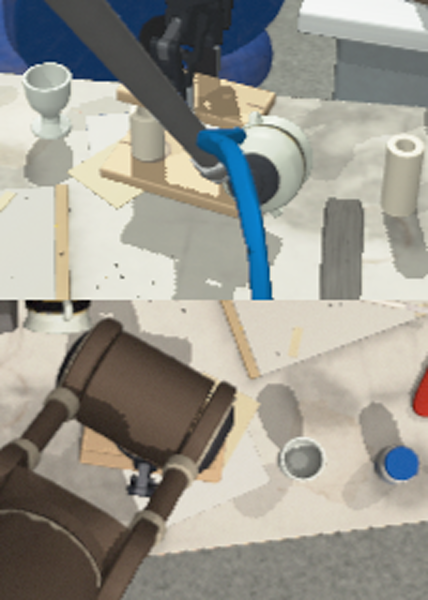

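The side view shows the bridge held level above both props (corners near (118,90) and (275,100)); the top view is blocked by the arm. I check its end positions by projection.

Run:
```python
from h import *
im=cv2.imread('pics/s5.png'); x0,y0=275,190; k=8
a=cv2.resize(im[y0:y0+70,x0:x0+95],None,fx=k,fy=k,interpolation=0)
c=np.array([.4498,-.1975]); th=np.radians(82.4); yd=np.array([np.cos(th),np.sin(th)]); xd=np.array([yd[1],-yd[0]])
zb=.0885
for z,col in ((zb,(0,0,255)),(zb+.014,(0,255,0))):
    P=[((px('side',[*(c+sx*.028*xd+sy*.070*yd),z])-[x0-.5,y0-.5])*k).astype(int) for sx,sy in((1,1),(1,-1),(-1,-1),(-1,1))]
    cv2.polylines(a,[np.array(P)],True,col,1)
cv2.imwrite('pics/c6.png',a)
```

```text
(no output)
```

View pics/c6.png

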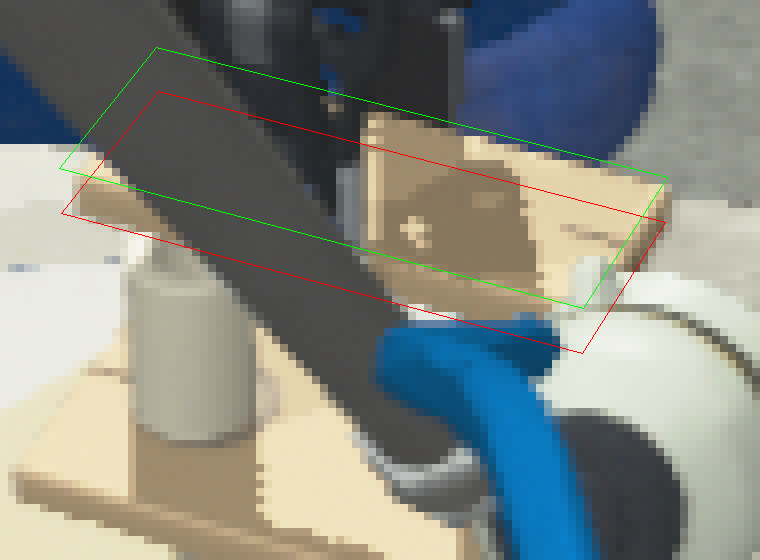

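The overlay and bridge agree to about 1 px (bridge ~2 mm toward +y and no visible tilt). I apply the small correction and lower.

```bash
python3 -m creep '[[[-3,4,0,0],[-3,4,8,0],[-3,4,16,0],[-3,4,21,0],[-3,4,21,0],[-3,4,21,0]]]'
python3 -m creep '[[[0,0,1,0],[0,0,1,0],[0,0,2,0],[0,0,2,0],[0,0,2,0]]]'
```

```text
time_s: 15.38
ee_pos: [0.4522, -0.2005, 0.0676]
tool_rot: [-0.0, 0.753, 0.659, -0.0]
contact_force: [-0.5, 0.4, 3.0]
finger_gap: 0.0539
finger_force: 65.6
time_s: 15.8
ee_pos: [0.4523, -0.2006, 0.0675]
tool_rot: [-0.0, 0.753, 0.659, -0.0]
contact_force: [-3.9, 3.1, 16.2]
finger_gap: 0.054
finger_force: 67.0
```

Contact with the props is clear; ease off slightly and release.

```bash
python3 -m creep '[[[0,0,-1.5,0],[0,0,-1.5,0],[0,0,-1.5,0]]]'
python3 -m creep '[[[0,0,0,0],[0,0,0,0],[0,0,0,0],[0,0,0,0],[0,0,0,0],[0,0,0,0]]]' 1
python3 -m creep '[[[0,0,-20,0],[0,0,-55,0],[0,0,-95,0],[0,0,-125,0]]]'
python3 -c "
from h import *
rel((.424,-.3567,.2,-7.6),(.424,-.3567,.1,-66.4))"
```

```text
time_s: 16.05
ee_pos: [0.4523, -0.2006, 0.0675]
tool_rot: [0.0, 0.753, 0.659, 0.0]
contact_force: [-1.6, 1.5, 7.0]
finger_gap: 0.0538
finger_force: 66.0
time_s: 16.55
ee_pos: [0.452, -0.2005, 0.0668]
tool_rot: [-0.0, 0.753, 0.659, -0.0]
contact_force: [-0.3, -0.7, 0.1]
finger_gap: 0.0855
finger_force: 0.0
time_s: 16.88
ee_pos: [0.4525, -0.2008, 0.1944]
tool_rot: [0.001, 0.753, 0.659, 0.0]
contact_force: [1.1, -0.7, 0.9]
finger_gap: 0.0857
finger_force: 0.0
t 16.88 pos [ 0.4525 -0.2008  0.1944] yang -7.62 gap 0.0857 q6 -0.37 zax [ 0.001 -0.001 -1.   ]
[-158.3   -7.6   -5.5] [np.float64(-0.0)]
[-158.3   -7.8   94.5] [np.float64(1.026)]
```

```bash
python3 - <<'E'
from h import *
im=cv2.imread('pics/t5.png'); g=cv2.cvtColor(im,6); u,v=391,264
b=cv2.GaussianBlur(cv2.resize(g[v-18:v+19,u-18:u+19],None,fx=8,fy=8,interpolation=2),(0,0),3)
for x,y,r in cv2.HoughCircles(b,cv2.HOUGH_GRADIENT,1,40,param1=60,param2=12,minRadius=60,maxRadius=100)[0][:3]:
    uu,vv=u-18+(x+.5)/8-.5,v-18+(y+.5)/8-.5; print(uu,vv,r/8,ray('top',uu,vv,.064))
E
python3 -m creep '[[[-38,-2,0,0],[-77,-4,0,0],[-116,-6,0,0],[-145,-8,10,0],[-158,-8,30,0],[-158,-8,50,0],[-158,-8,50,0],[-158,-8,50,0]]]'
python3 -c "
from h import *
im=snap('top','t7.png');snap('side','s7.png')
for u in ['side','top']:
  for n in ['bridge','base_slab','egg_cup']: print(n,[(round(d['p'],2),w(u,d['xyz'])) for d in nets.mark_of(u,n)])
rel((.423,-.3567,.035))
a=cv2.imread('pics/s7.png')[150:290,200:400]; b=im[190:330,250:450,::-1]; cv2.imwrite('pics/c7.png',cv2.resize(cv2.vconcat([a,b]),(428,600),interpolation=2))"
```

```text
391.375 263.875 8.8625 [ 0.42425791 -0.3575451   0.064     ]
time_s: 17.55
ee_pos: [0.422, -0.3551, 0.1406]
tool_rot: [-0.002, 0.753, 0.658, -0.0]
contact_force: [0.5, -0.4, 0.6]
finger_gap: 0.0856
finger_force: 0.0
bridge [(0.82, array([ 0.45206082, -0.19938484,  0.06643003])), (0.31, array([ 0.44766608, -0.20016239,  0.00276009]))]
base_slab [(0.72, array([ 0.45150429, -0.20019502,  0.00394208]))]
egg_cup [(0.84, array([ 0.41967547, -0.35995893,  0.00255673]))]
bridge [(0.63, array([ 0.45487601, -0.19938409,  0.06428923]))]
base_slab [(0.85, array([ 0.45191303, -0.19784123,  0.00165753]))]
egg_cup [(0.65, array([ 0.51331894, -0.52461235, -0.00174359])), (0.47, array([ 0.42263923, -0.35383949, -0.00142935]))]
t 17.95 pos [ 0.4238 -0.3561  0.143 ] yang -7.58 gap 0.0852 q6 -0.65 zax [ 0.001 -0.001 -1.   ]
[ -0.6  -0.9 108. ] []
```

View pics/c7.png

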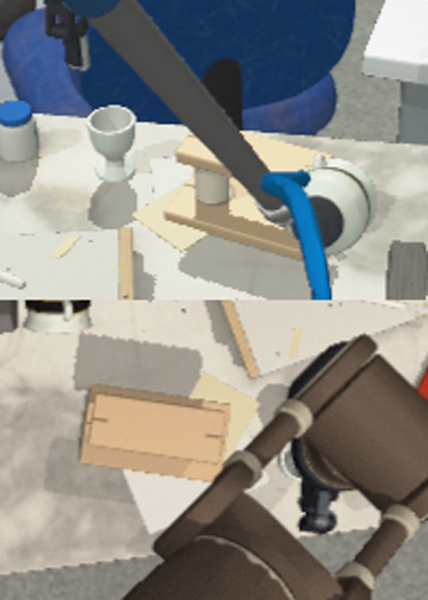

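The bridge rests on both props centred over the slab (lower half, (155,428)); the gripper is above the egg cup. A quick check of the bridge's angle before the cup goes on.

Run:
```python
from h import *
im=cv2.imread('pics/t7.png'); x0,y0,k=284,222,10
a=cv2.resize(im[y0:y0+58,x0:x0+78],None,fx=k,fy=k,interpolation=2)
th=np.radians(82.4); yd=np.array([np.cos(th),np.sin(th)]); xd=np.array([yd[1],-yd[0]])
for c,z,hx,hy,col in (([.4534,-.1989],.014,.045,.08,(0,0,255)),([.4534,-.1989],.078,.028,.07,(0,255,0))):
    P=[((px('top',[*(np.array(c)+sx*hx*xd+sy*hy*yd),z])-[x0-.5,y0-.5])*k).astype(int) for sx,sy in((1,1),(1,-1),(-1,-1),(-1,1))]
    cv2.polylines(a,[np.array(P)],True,col,1)
cv2.imwrite('pics/c8.png',a)
```

```text
(no output)
```

View pics/c8.png

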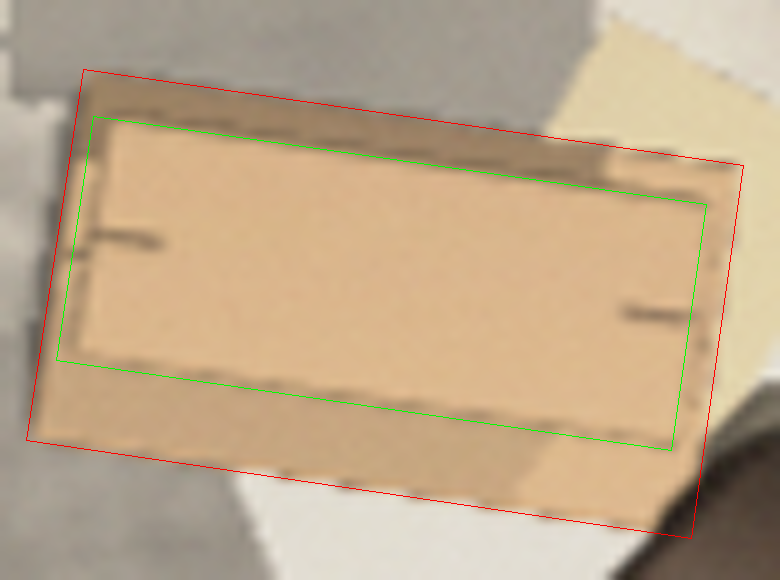

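```bash
python3 -m creep '[[[-1,0,30,0],[-1,0,65,0],[-1,0,95,0],[-1,0,107,0],[-1,0,107,0],[-1,0,107,0]]]'
python3 -m creep '[[[0,0,0,0],[0,0,0,0],[0,0,0,0],[0,0,0,0],[0,0,0,0],[0,0,0,0],[0,0,0,0]]]' -1 25
python3 -c "
from h import *
rel((.4534,-.1989,.035+.09))"
```

```text
time_s: 18.45
ee_pos: [0.4232, -0.357, 0.0352]
tool_rot: [-0.0, 0.752, 0.659, -0.0]
contact_force: [0.5, 0.4, 0.4]
finger_gap: 0.0853
finger_force: 0.0
time_s: 19.03
ee_pos: [0.4242, -0.3584, 0.0373]
tool_rot: [0.002, 0.753, 0.659, -0.0]
contact_force: [-2.2, 0.2, 5.1]
finger_gap: 0.0462
finger_force: 24.7
t 19.03 pos [ 0.4242 -0.3584  0.0373] yang -7.62 gap 0.0462 q6 -0.65 zax [ 0.002 -0.003 -1.   ]
[161.8   8.1 -88. ] []
```

The bridge matches the expected outline (green) within about 2 mm, and the cup is gripped. Lift, carry and lower.

```bash
python3 -m creep '[[[0,0,-40,0],[0,0,-80,0],[0,0,-115,0],[20,1,-125,0],[55,3,-125,0],[92,5,-125,0],[128,7,-125,0],[152,8,-120,0],[160,8,-105,0],[160,8,-90,0],[160,8,-82,0],[160,8,-82,0]]]'
python3 -m creep '[[[0,0,1,0],[0,0,2,0],[0,0,3,0],[0,0,3,0],[0,0,3,0]]]'
```

```text
time_s: 20.03
ee_pos: [0.4515, -0.1989, 0.1162]
tool_rot: [-0.001, 0.752, 0.659, -0.0]
contact_force: [-0.6, -0.0, -0.7]
finger_gap: 0.0459
finger_force: 25.9
time_s: 20.45
ee_pos: [0.4531, -0.2004, 0.1153]
tool_rot: [0.001, 0.753, 0.658, 0.0]
contact_force: [-0.8, 0.3, 4.5]
finger_gap: 0.0455
finger_force: 26.1
```

Touching (4.5 N). Release, rise, move off and look.

```bash
python3 -m creep '[[[0,0,0,0],[0,0,0,0],[0,0,0,0],[0,0,0,0],[0,0,0,0],[0,0,0,0]]]' 1
python3 -m creep '[[[0,0,-15,0],[0,0,-45,0],[0,0,-80,0],[0,0,-115,0],[-30,-20,-120,0],[-60,-50,-120,0],[-95,-70,-120,0],[-130,-90,-120,0],[-165,-110,-120,0],[-195,-120,-120,0],[-195,-120,-120,0]]]'
python3 -c "
from h import *
im=snap('top','t9.png');snap('side','s9.png')
for u in ['side','top']:
  for n in ['bridge','base_slab','egg_cup']: print(n,[(round(d['p'],2),w(u,d['xyz'])) for d in nets.mark_of(u,n)])
rel()
a=cv2.imread('pics/s9.png')[170:310,200:400]; b=im[190:330,250:450,::-1]; cv2.imwrite('pics/c9.png',cv2.resize(cv2.vconcat([a,b]),(428,600),interpolation=2))"
```

```text
time_s: 20.95
ee_pos: [0.452, -0.1994, 0.1138]
tool_rot: [-0.0, 0.753, 0.659, -0.0]
contact_force: [0.8, 0.9, -0.0]
finger_gap: 0.0852
finger_force: 0.0
time_s: 21.87
ee_pos: [0.3049, -0.3816, 0.2346]
tool_rot: [0.001, 0.754, 0.657, -0.002]
contact_force: [0.3, 0.0, 0.2]
finger_gap: 0.0855
finger_force: 0.0
bridge [(0.62, array([ 0.45200367, -0.19941548,  0.06380595]))]
base_slab []
egg_cup [(0.82, array([ 0.44688766, -0.20091314,  0.07866002]))]
bridge [(0.87, array([ 0.45732763, -0.20028997,  0.06610553]))]
base_slab [(0.77, array([ 0.45291635, -0.20211731,  0.00114915]))]
egg_cup [(0.73, array([ 0.45148206, -0.19456546,  0.07945504]))]
t 22.27 pos [ 0.3081 -0.3758  0.2339] yang -7.51 gap 0.0852 q6 -0.84 zax [-0.  0. -1.]
```

View pics/c9.png

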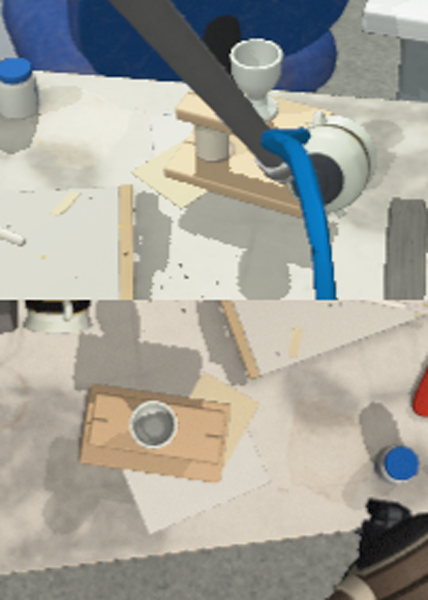

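The cup stands upright in the middle of the shelf (lower half, (154,426)), with the stack straight and the arm clear of it. Handing in.

```bash
python3 -c "
from cell import ticket
print(ticket.job_done())"
```

```text
the job is handed in; nothing more can be done
None
```

The kiln stack is set up and handed in after about 22 s of the 106 s: both short props are on the marks, the narrow shelf lies across them within about 2 mm of centre and in line with the base slab, and the egg cup stands upright in the middle; the tall prop, screw-cap pot, red scraper and yellow look-alike were not touched.

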